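# Sort the grooming table

### The arm

A 6-joint arm with a two-finger parallel gripper is mounted at the origin on the work surface. World frame = base frame: x ahead of the robot, y to its left, z up, the work surface at z = 0. Lengths are in m, angles in rad, forces in N, time in s.
With the tool pointing down it reaches from about 0.35 to 1 m from the base axis. Payload 7.1 kg.
Tool frame: the origin (TCP) lies between the finger pads; the fingertips stand 22 mm ahead of it and the grasp point (between the pads) lies 3 mm ahead of it; z points along the fingers, y is the line along which they close (so a half turn about z gives the same grasp; the last joint's range is limited). The gripper opens to 85 mm and grips with 20 to 120 N. Pads are 22 mm wide; open, the fingers measure 114 mm over their backs; the gripper's body (76 mm by 85 mm) begins 54 mm behind the grasp point. The pads swing forward as they close: fully open they stand 13 mm farther back than shut.
Start: joints at [1.192, 0.423, 1.63, -0, 1.089, -0.019], TCP at [0.22, 0.585, 0.231] pointing down, gripper open.
Joint ranges: [-3, 3], [-0.9, 2.11], [0.09, 2.58], [-1.31, 4.45], [0.11, 2.69], [-2.54, 2.54]. Speed limits (rad/s): [2.39, 2.39, 3.01, 3.14, 3.14, 3.14].

### API

Orientations are given as a rotation vector (axis times angle).
In Python, from rig import manip gives the robot as it stands. The module is installed in compiled form; this text tells all that it offers. Calls block until the motion is done:
- manip.move_to(position, orientation): joint-space move of the TCP to a pose.
- manip.servo_line(position, orientation=None, rate=0.15): straight line of the TCP; orientation=None keeps the orientation; rate is the mean speed in m/s.
- manip.set_joints(angles): joint-space move.
- manip.command_gripper(opening, f_grip=None): finger opening in m; f_grip is the grip in N (None keeps the last); returns when the fingers have stopped.
- manip.hold(seconds).
- manip.solve_ik(position, orientation): joint angles nearest the present ones, or None.
- manip.camera(name): name is "side" or "top" or "wrist"; returns a dict with "image" (384x512x3 uint8, red, green, blue), "fx", "fy", "cx", "cy" (pixels), "cam_to_world" (4x4, takes a point from camera to world coordinates); the wrist camera has in their place "mount" (4x4, takes a point from camera to tool coordinates, whose origin is the TCP and whose axes are the flange's). Camera axes: x right, y down, z forward; pixel columns grow to the right and rows downward; lengths in m; the calibration is good to about 2 mm. A picture is of the moment at which its call begins: read the wrist's pose just before it. There is no depth.
A pose or a line that the arm cannot do raises manip.IKError and nothing moves.
- manip.sign_off(): hands the job in; it is judged then, once.
Readings, each from a call of its own:
- manip.get_time(): time.
- manip.get_joint_positions(): joint angles.
- manip.get_joint_vel(): joint speeds.
- manip.get_tau(): joint torques, N m.
- manip.get_position(): TCP position.
- manip.get_ee_rot(): TCP orientation.
- manip.get_contact_force(): force on the tool from outside, world axes, zero at the start.
- manip.get_torque(): the same for the moment, N m.
- manip.get_width(): finger opening in m.
- manip.get_grip_force(): force on a finger pad.
Only numpy, scipy, OpenCV 4.12 (cv2) and the standard library are available. Lean on these libraries where they do the work, as an engineer would, in place of code of your own. Each camera call takes 0.05 s, during which the arm holds its last target. There are 200 camera calls.

### The job

Clear up after the grooming demonstration: put the pin brush in the long metal tray, both clipper blades side by side in the black dish, and stand the bottle and the spray can in the wooden caddy, one in each bay. Everything lies flat or stands upright on the floor of its own holder, set down and not dropped; keep the bottle and the can upright, and leave the bowl and the clipper where they are.

Things in the scene. Friction and masses are not known exactly. Their poses are not given: they have to be found in the camera images.
- blade_wide: loose wide steel clipper blade lying flat: block 28 (its x) x 54 (its y) x 16 mm high, a row of 11 teeth sticking out 7 mm along its +x edge at the foot, a small dark 4 mm latch on top (20 mm high in all). Grip it across its y (54 mm). Origin: centre of the block's underside, z up. 50 to 90 g.
- blade_narrow: loose narrow steel clipper blade lying flat: block 28 (its x) x 34 (its y) x 16 mm high, 6 teeth sticking out 7 mm along its +x edge at the foot, small dark 4 mm latch on top. Grip it across its y (34 mm). Origin: centre of the block's underside, z up. 35 to 65 g.
- slicker_brush: loose T-shaped pin brush lying on its back, pins up, 165 mm long: black handle 24 wide (its y) x 22 mm high, from x = -85 to +30 mm; wooden head 50 (x) x 70 (y) mm, from x = +30 to +80, 26 mm high with its pins. Grip the handle across its y, at the origin, which is about the balance point and lies at the underside; x points from handle to head, z up. 80 to 160 g.
- shampoo_bottle: loose round white bottle standing upright: body 56 mm across and straight up to 92 mm, shoulder, white cap 29 mm across, 120 mm high in all. Origin: centre of its underside, z up. 150 to 290 g.
- spray_can: loose slim round aluminium can standing upright: 44 mm across and straight up to 110 mm, grey cap 30 mm across, 135 mm high in all. Origin: centre of its underside, z up. 120 to 240 g.
- brush_tray: fixed: long open metal tray for the brush, outside 150 (its x) x 250 (its y) x 25 mm high, walls and floor 5 mm thick, empty. Origin: centre of its underside, on the table; z up.
- blade_dish: fixed: squarish open black plastic dish for the clipper blades, outside 150 (its x) x 170 (its y) x 25 mm high, walls and floor 5 mm thick, empty. Origin: centre of its underside, on the table; z up.
- bottle_caddy: fixed: wooden caddy for bottles, outside 86 (its x) x 167 (its y) x 50 mm high, walls, floor and middle divider 5 mm thick; two equal bays 76 x 76 mm side by side, their centres at y = +40.5 and -40.5 mm, x = 0. One bottle or can fits in each bay, in either. Origin: centre of its underside, on the table; z up.
- bowl: bystander, loose: round steel bowl, 120 mm across, 45 mm high. Origin: centre of its underside. Leave it alone.
- clipper: bystander, loose: black electric hair clipper lying on the table, about 44 x 175 x 38 mm. Origin: underside, near the middle of its length. Leave it alone.

How it is judged:
At the end, for the whole second after the job is handed in: Brush in the tray, both blades in the dish, bottle and can in the caddy: each origin inside its holder's outline and at most 10 mm above the holder's underside (so on the 5 mm floor, not on a wall or another thing), z axis within 0.12 rad of upright, at rest (0.02 m/s, 0.2 rad/s) (x of blade_wide in the frame of blade_dish between -0.07 and 0.07 m and y of blade_wide in the frame of blade_dish between -0.08 and 0.08 m and z of each of blade_wide, blade_narrow in the frame of blade_dish below 0.01 m and angle between each of blade_wide, blade_narrow, slicker_brush, shampoo_bottle, spray_can's own z axis and vertical below 0.12 rad and linear speed of each of blade_wide, blade_narrow, slicker_brush, shampoo_bottle, spray_can below 0.02 m/s and angular speed of each of blade_wide, blade_narrow, slicker_brush, shampoo_bottle, spray_can below 0.2 rad/s and x of blade_narrow in the frame of blade_dish between -0.07 and 0.07 m and y of blade_narrow in the frame of blade_dish between -0.08 and 0.08 m and x of slicker_brush in the frame of brush_tray between -0.07 and 0.07 m and y of slicker_brush in the frame of brush_tray between -0.12 and 0.12 m and z of slicker_brush in the frame of brush_tray below 0.01 m and x of shampoo_bottle in the frame of bottle_caddy between -0.043 and 0.043 m and y of shampoo_bottle in the frame of bottle_caddy between -0.083 and 0.083 m and z of each of shampoo_bottle, spray_can in the frame of bottle_caddy below 0.01 m and x of spray_can in the frame of bottle_caddy between -0.043 and 0.043 m and y of spray_can in the frame of bottle_caddy between -0.083 and 0.083 m); the robot touches nothing.
It fails at once if the bowl or the clipper is moved by more than 20 mm (distance of any of bowl, clipper from where it was at the start of the episode above 0.02 m).
It fails at once if the bottle or the can is knocked over or tipped by more than 45 degrees (angle between any of shampoo_bottle, spray_can's own z axis and vertical above 0.785 rad).
It fails at once if a thing is dropped or thrown: it is more than 60 mm above the table, untouched by the fingers, and moving faster than 0.5 m/s ((height (world z) of blade_wide above 0.06 m and contact force between the fingers and blade_wide below 0.01 N and linear speed of blade_wide above 0.5 m/s) or (height (world z) of blade_narrow above 0.06 m and contact force between the fingers and blade_narrow below 0.01 N and linear speed of blade_narrow above 0.5 m/s) or (height (world z) of slicker_brush above 0.06 m and contact force between the fingers and slicker_brush below 0.01 N and linear speed of slicker_brush above 0.5 m/s) or (height (world z) of shampoo_bottle above 0.06 m and contact force between the fingers and shampoo_bottle below 0.01 N and linear speed of shampoo_bottle above 0.5 m/s) or (height (world z) of spray_can above 0.06 m and contact force between the fingers and spray_can below 0.01 N and linear speed of spray_can above 0.5 m/s)).
It also fails if it takes over 122 s, if anything falls off the work surface, if the arm or the gripper's body presses on something with over 40 N, if the wrist force passes 120 N, or if a joint passes its speed limit or range.

## Working session

There is one attempt and no reset: what is moved stays moved. The work goes in short steps, each a Python script; the robot and the scene stay as the last script left them, time stands still between calls to the robot, and variables do not carry over. Pictures are saved under pics/ and viewed, at most 14 in all, crops included, and the job is handed in when it is done.

```bash
mkdir -p pics; python3 - <<'E'
from rig import manip
import cv2,numpy as np
for n in("top","side"):
    c=manip.camera(n); cv2.imwrite(f"pics/{n}0.png",c["image"][:,:,::-1])
    print(n,c["fx"],c["fy"],c["cx"],c["cy"]);print(np.round(c["cam_to_world"],4).tolist())
c=manip.camera("wrist");print(np.round(c["mount"],4).tolist(),c["fx"])
print(manip.get_position(),manip.get_ee_rot(),manip.get_time())
E
```

```text
top 484.5398786673553 484.5398786673553 257.28145087599967 190.03281690927167
[[0.0261, -0.9985, 0.0478, 0.5307], [-0.9995, -0.0253, 0.0162, -0.0154], [-0.015, -0.0482, -0.9987, 1.2129], [0.0, 0.0, 0.0, 1.0]]
side 363.96383332254675 363.96383332254675 255.77478174084098 192.4467215801458
[[-0.9325, -0.1879, 0.3085, 0.3031], [-0.3606, 0.4354, -0.8249, 0.6762], [0.0207, -0.8804, -0.4737, 0.4584], [0.0, 0.0, 0.0, 1.0]]
[[-0.0001, -0.951, -0.3091, 0.0789], [1.0, -0.0, -0.0004, -0.0004], [0.0004, -0.3091, 0.951, -0.1423], [0.0, 0.0, 0.0, 1.0]] 288.07040567226244
[0.21987982 0.58460439 0.23042237] [-5.62035654e-01 -3.09068003e+00  1.82782961e-03] 0.15
```

View pics/top0.png

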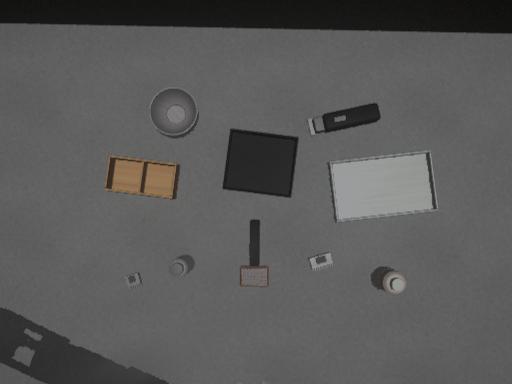

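View pics/side0.png

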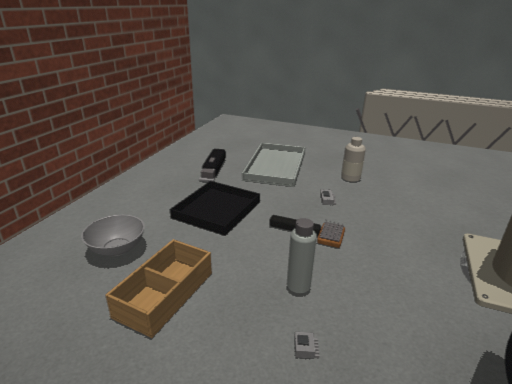

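The top view shows the bowl (174,112), caddy (142,177), dish (260,163), tray (383,186), clipper (345,118), brush with its handle at (254,240) and head at (254,276), wide blade (321,261), narrow blade (133,280), can cap (179,267) and bottle cap (397,284). The side view agrees with this layout.

```bash
cat > h.py <<'E'
import numpy as np,cv2
def ray(c,px,z,T=None):
    T=c["cam_to_world"] if T is None else T
    d=T[:3,:3]@np.array([(px[0]-c["cx"])/c["fx"],(px[1]-c["cy"])/c["fy"],1.])
    o=T[:3,3]; return o+d*(z-o[2])/d[2]
def pick(mask,near,amin=20):
    n,l,s,ce=cv2.connectedComponentsWithStats(mask.astype(np.uint8))
    k=min((i for i in range(1,n) if s[i,4]>=amin),key=lambda i:np.hypot(*(ce[i]-near)))
    return l==k
def rect(c,m,z,T=None):
    """min-area rectangle in world xy of a mask laid on plane z: centre, long side, short side, angle of long side"""
    ys,xs=np.nonzero(m)
    p=np.array([ray(c,(x+a,y+b),z,T)[:2] for x,y in zip(xs,ys) for a in(-.5,.5) for b in(-.5,.5)],np.float32)*1000
    b=cv2.boxPoints(cv2.minAreaRect(p)); e1,e2=b[1]-b[0],b[2]-b[1]
    if np.hypot(*e1)<np.hypot(*e2): e1,e2=e2,e1
    return b.mean(0),np.hypot(*e1),np.hypot(*e2),np.arctan2(e1[1],e1[0])%np.pi
E
python3 - <<'E'
from rig import manip
from h import *
c=manip.camera("top"); im=c["image"].astype(int); g=im.sum(2)/3; sat=im.max(2)-im.min(2)
bg=np.median(g[200:260,60:230]);print("bg",bg)
r,b=im[...,0],im[...,2]
M={"wide":(pick(g>bg+25,(321,261)),.012),"narrow":(pick(g>bg+25,(133,280)),.012),
"handle":(pick(g<bg-25,(254,240)),.018),"head":(pick(r-b>15,(254,276)),.015),
"can":(pick(abs(g-bg)>12,(179,267)),.13),"bottle":(pick((g>bg+25),(397,284)),.1),
"tray":(pick(g>bg+25,(383,186)),.02),"dish":(pick(g<bg-25,(260,163)),.02),"caddy":(pick(r-b>25,(142,177),200),.04)}
o=c["image"][:,:,::-1].copy()
for k,(m,z) in M.items():
    R=rect(c,m,z);print(k,int(m.sum()),np.round(R[0]),np.round(R[1:3]),round(np.degrees(R[3]),1))
    cs,_=cv2.findContours(m.astype(np.uint8),0,2);cv2.drawContours(o,cs,-1,(0,0,255) if k!="head" else (0,255,0),1)
raw=c["image"][:,:,::-1]
B=lambda i,x,y,s=50:cv2.resize(i[y-s//2:y+s//2,x-s//2:x+s//2],(200,200),interpolation=0)
P=[(321,261),(133,280),(179,267),(390,282)]
cv2.imwrite("pics/m.png",np.vstack([np.hstack([B(raw,*p) for p in P]),np.hstack([B(o,*p) for p in P]),np.hstack([B(o,254,255,100),B(o,383,186,120),B(o,260,163,100),B(o,142,177,100)])]))
E
```

```text
bg 99.0
wide 137 [ 417. -158.] [55. 32.] 107.0
narrow 39 [780. 210.] [43. 12.] 49.8
handle 551 [436.  11.] [164.  66.] 1.6
head 163 [377.   7.] [71. 51.] 91.6
can 35 [409. 167.] [32. 17.] 39.9
bottle 219 [ 381. -316.] [43. 41.] 0.8
tray 5430 [ 602. -301.] [240. 145.] 97.8
dish 4252 [656.  -1.] [174. 155.] 84.1
caddy 2196 [613. 290.] [171.  90.] 84.4
```

View pics/m.png

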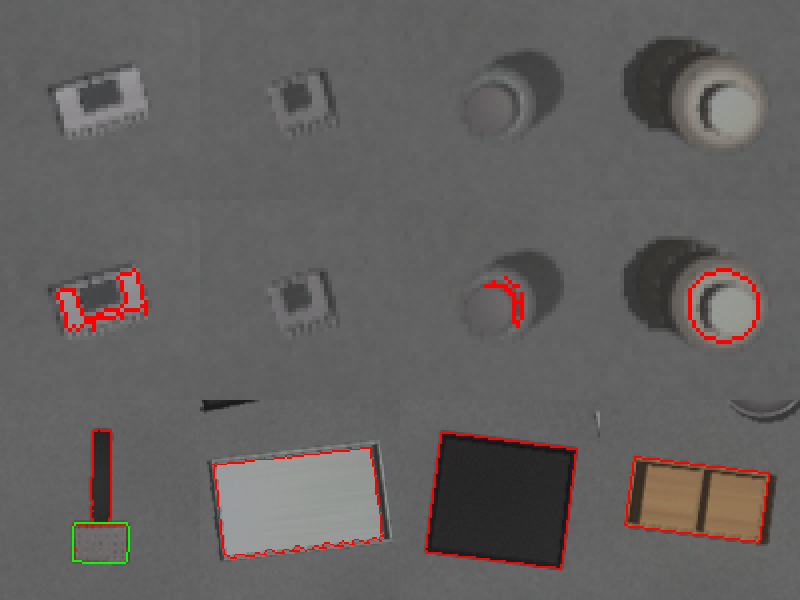

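The zoomed masks show the dish, caddy and brush cleanly outlined. The tray mask covers only its floor and part of the rim. The narrow blade (block near px 132.5,279.5) and the can cap (176,269) are low contrast, so I'll measure those with rim corners, cap centres and a second view.

```bash
python3 - <<'E'
from rig import manip
from h import *
c=manip.camera("top"); s=manip.camera("side"); im=c["image"].astype(int); g=im.sum(2)/3
r,b=im[...,0],im[...,2]
for n,p,q,z in(("can",(176,268.7),(305,223),.135),("bottle",(398,284),(356,139.5),.12)):
    print(n,np.round(1e3*ray(c,p,z)),np.round(1e3*ray(s,q,z)))
loc=cv2.GaussianBlur(g.astype(np.float32),(0,0),1)
for n,p in(("narrow",(133,280)),("wide",(321,261))):
    w=np.zeros(g.shape,bool);w[p[1]-16:p[1]+16,p[0]-17:p[0]+17]=1
    lb=np.median(g[w])
    for t in(8,12):
        m=pick(cv2.morphologyEx(((abs(g-lb)>t)&w).astype(np.uint8),3,np.ones((3,3))),p)
        R=rect(c,m,.012);print(n,lb,np.round(R[0]),np.round(R[1:3]),round(np.degrees(R[3]),1))
R=rect(c,pick(r-b>25,(142,177),200),.05);print("caddy",R[0],R[1:3],np.degrees(R[3]))
R=rect(c,pick(g<74,(260,163)),.025);print("dish",R[0],R[1:3],np.degrees(R[3]))
# tray rim: |g-local bg| closed blob
w=np.zeros(g.shape,bool);w[140:232,322:446]=1
m=cv2.morphologyEx(((abs(g-99)>20)&w).astype(np.uint8),3,np.ones((7,7)));m=cv2.morphologyEx(m,2,np.ones((5,5)))
R=rect(c,pick(m,(383,186)),.025);print("tray",R[0],R[1:3],np.degrees(R[3]))
# handle only: rows above head
m=pick(g<74,(254,240));m[264:]=0
R=rect(c,m,.018);print("handle",R[0],R[1:3],np.degrees(R[3]))
E
```

```text
can [403. 178. 135.] [402. 179. 135.]
bottle [ 381. -317.  120.] [ 382. -307.  120.]
narrow 98.0 [358. 304.] [41. 40.] 103.6
narrow 98.0 [358. 304.] [40. 38.] 106.7
wide 99.33333333333333 [ 417. -155.] [61. 41.] 109.8
wide 99.33333333333333 [ 417. -156.] [59. 41.] 107.1
caddy [612.4888  287.48682] (np.float32(169.7084), np.float32(89.01237)) 84.369385
dish [655.0526     -1.4906769] (np.float32(173.55779), np.float32(154.60002)) 84.10238
tray [ 606.03815 -301.18707] (np.float32(257.39362), np.float32(152.74718)) 97.94827
handle [462.41675    8.793004] (np.float32(110.15994), np.float32(27.0264)) 1.482374
```

```bash
cat >> h.py <<'E'
from rig import manip
from scipy.spatial.transform import Rotation as Ro
def down(deg):
    s,c=np.sin(np.radians(deg)),np.cos(np.radians(deg))
    return Ro.from_matrix(np.array([[-s,c,0],[c,s,0],[0,0,-1]])).as_rotvec()
def down(deg):
    s,c=np.sin(np.radians(deg)),np.cos(np.radians(deg))
    return Ro.from_matrix(np.array([[-s,c,0],[c,s,0],[0,0,-1.]]).T if 0 else np.column_stack([(-s,c,0),(c,s,0),(0,0,-1.)])).as_rotvec()
ZT=.26
def grasp(xy,z,deg,f,op=.085):
    p=lambda h:[xy[0],xy[1],h]
    manip.command_gripper(op); manip.move_to(p(ZT),down(deg))
    manip.servo_line(p(z+.03),rate=.2); manip.servo_line(p(z),rate=.08)
    manip.command_gripper(0,f); print("t %.1f width %.4f grip %.1f"%(manip.get_time(),manip.get_width(),manip.get_grip_force()),manip.get_contact_force())
    manip.servo_line(p(ZT),rate=.2); print("lifted width %.4f"%manip.get_width(),manip.get_contact_force(),manip.get_position())
def place(xy,z,deg,op):
    p=lambda h:[xy[0],xy[1],h]
    manip.move_to(p(ZT),down(deg)); manip.servo_line(p(z+.03),rate=.2); manip.servo_line(p(z),rate=.04)
    manip.hold(.2); print("down",manip.get_contact_force(),manip.get_position())
    manip.command_gripper(op); manip.servo_line(p(z+.05),rate=.15); manip.servo_line(p(ZT),rate=.25); print("t %.1f"%manip.get_time())
E
sed -i '/^def down/,/as_rotvec()$/d' h.py
cat >> h.py <<'E'
def down(deg):
    "tool z down, finger closing line (tool y) at deg from world x"
    s,c=np.sin(np.radians(deg)),np.cos(np.radians(deg))
    return Ro.from_matrix(np.column_stack([(-s,c,0),(c,s,0),(0,0,-1.)])).as_rotvec()
E
grep -n "def\|as_rot" h.py
python3 - <<'E'
from h import *
grasp((.403,.178),.090,24,40)
c=manip.camera("side");cv2.imwrite("pics/can.png",c["image"][:,:,::-1])
E
```

```text
2:def ray(c,px,z,T=None):
6:def pick(mask,near,amin=20):
10:def rect(c,m,z,T=None):
20:def grasp(xy,z,deg,f,op=.085):
26:def place(xy,z,deg,op):
31:def down(deg):
34:    return Ro.from_matrix(np.column_stack([(-s,c,0),(c,s,0),(0,0,-1.)])).as_rotvec()
t 4.0 width 0.0427 grip 39.6 [-1.03048679  0.90820168  6.72438654]
lifted width 0.0422 [-0.34919178 -0.85911114 -0.99251149] [0.40223225 0.17767933 0.25900159]
```

View pics/can.png

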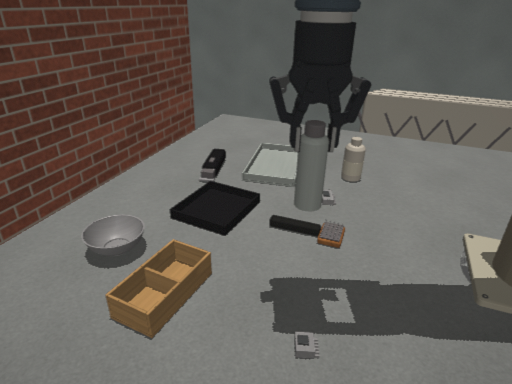

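The can is held upright between the fingers, with its cap top at about (315,124). The fingertips at row ~150 look high on the can, so I'll compute its height before placing.

```bash
python3 - <<'E'
from h import *
s=manip.camera("side");T=np.linalg.inv(s["cam_to_world"])
def proj(p):
    q=T[:3,:3]@p+T[:3,3];return np.round([s["fx"]*q[0]/q[2]+s["cx"],s["fy"]*q[1]/q[2]+s["cy"]],1)
for z in(.17,.26-.022,.28,.305,.32):print(z,proj(np.array([.402,.178,z])))
im=s["image"][95:225,255:375,::-1];cv2.imwrite("pics/canz.png",cv2.resize(im,None,fx=4.5,fy=4.5))
print(manip.get_width(),manip.get_grip_force())
E
```

```text
0.17 [307.1 204.1]
0.23800000000000002 [311.  164.8]
0.28 [313.7 138.2]
0.305 [315.4 121.4]
0.32 [316.5 110.9]
0.0422745129356406 40.73340946168173
```

View pics/canz.png

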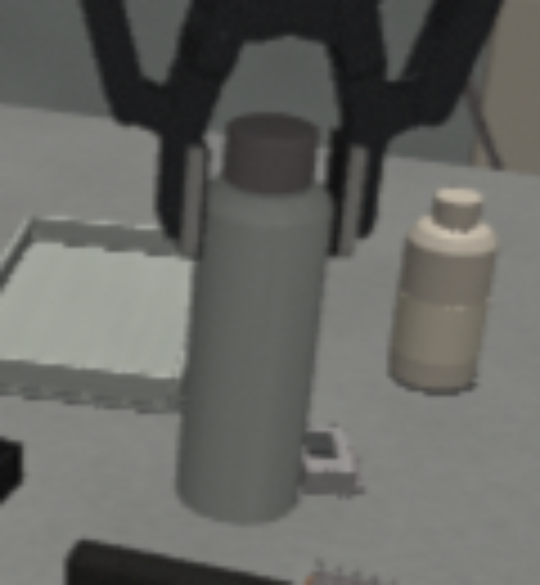

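The cap top projects to z≈0.304, as planned, so the can hasn't slipped. I'll place it, checking where the tips really are for later.

```bash
python3 - <<'E'
from h import *
s=manip.camera("side");T=np.linalg.inv(s["cam_to_world"])
def proj(p):
    q=T[:3,:3]@p+T[:3,3];return np.round([s["fx"]*q[0]/q[2]+s["cx"],s["fy"]*q[1]/q[2]+s["cy"]],1)
u=np.array([np.cos(.419),np.sin(.419)])
for z in(.237,.25,.26):print(z,*[proj(np.r_[np.array([.402,.178])+k*u,z]) for k in(.025,-.025)])
place((.6165,.3278),.0962,-5.6,.075)
E
```

```text
0.237 [294.4 165.5] [327.4 165.4]
0.25 [295.1 157.4] [328.4 157.4]
0.26 [295.6 151.1] [329.2 151.1]
down [ 0.32164833  0.11655151 -1.1556605 ] [0.61653795 0.32781922 0.09616278]
t 9.6
```

```bash
python3 - <<'E'
from h import *
grasp((.381,-.316),.072,-40,50)
s=manip.camera("side");t=manip.camera("top")
cv2.imwrite("pics/bot.png",np.hstack([s["image"],t["image"]])[:,:,::-1][40:340])
cv2.imwrite("pics/bot2.png",np.hstack([cv2.resize(s["image"][60:360,40:400],(400,333)),cv2.resize(t["image"][120:260,60:228],(400,333))])[:,:,::-1])
E
```

```text
t 14.2 width 0.0537 grip 51.1 [-1.09863916  0.30721066  7.10655235]
lifted width 0.0537 [ 0.31324231  0.3061887  -2.77062455] [ 0.38031455 -0.31541807  0.25886219]
```

View pics/bot2.png

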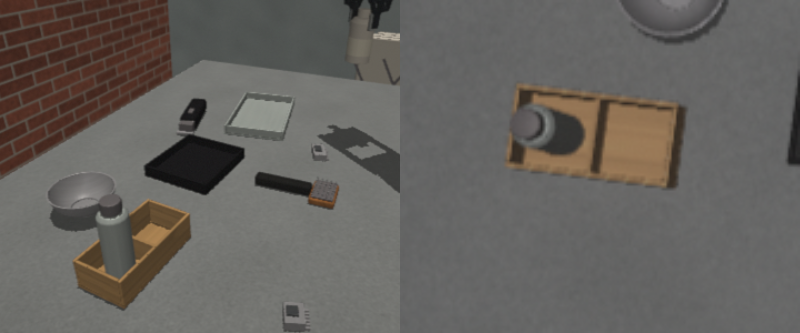

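The can stands in the left bay of the caddy, the other bay is clear, and the bottle is lifted upright. I'll place the bottle, then approach the brush and check the tip height in the side view.

```bash
python3 - <<'E'
from h import *
place((.6085,.2472),.0782,-5.6,.080)
manip.command_gripper(.045)
manip.move_to([.4325,.008,.12],down(91.5)); manip.servo_line([.4325,.008,.045],rate=.1)
s=manip.camera("side");print(manip.get_position(),manip.get_width(),manip.get_time())
T=np.linalg.inv(s["cam_to_world"]);im=s["image"][:,:,::-1].copy()
c=np.hstack([cv2.resize(im[160:270,230:350],(480,440),interpolation=cv2.INTER_CUBIC),cv2.resize(im[200:340,90:220],(320,440))])
for z,col in((.045,(0,255,0)),(.023,(0,0,255))):
  for k in(.0225,-.0225):
    q=T[:3,:3]@np.array([.4325,.008+k,z])+T[:3,3]
    x,y=s["fx"]*q[0]/q[2]+s["cx"],s["fy"]*q[1]/q[2]+s["cy"];cv2.circle(c,(int((x-229.5)*4),int((y-159.5)*4)),3,col,-1)
cv2.imwrite("pics/tip.png",c)
E
```

```text
down [-0.18146261 -0.11637299 -1.27266249] [0.60864042 0.24723685 0.07810371]
t 21.1
[0.43295215 0.00802316 0.04546536] 0.045070288912789455 24.2667
```

View pics/tip.png

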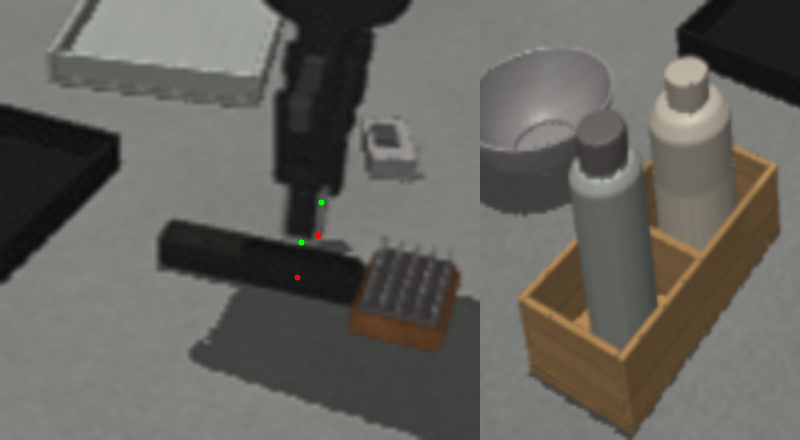

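Both vessels stand upright in their bays. The near fingertip (crop row ~237) sits close to TCP height at this opening, higher than the nominal 22 mm ahead. I'll go down to the brush in small steps with a force check.

```bash
cat >> h.py <<'E'
def guarded(xy,z0,z1,step=.0015,lim=4):
    manip.servo_line([*xy,z0],rate=.1); manip.hold(.1); f0=manip.get_contact_force()[2]; z=z0
    while z>z1+1e-6:
        z=max(z-step,z1); manip.servo_line([*xy,z],rate=.03); f=manip.get_contact_force()[2]-f0
        if f>lim: break
    print("guarded end z %.4f (cmd %.4f) df %.1f t %.1f"%(manip.get_position()[2],z,f,manip.get_time())); return z
E
python3 - <<'E'
from h import *
guarded((.4325,.008),.030,.010)
E
```

```text
guarded end z 0.0100 (cmd 0.0100) df -0.3 t 28.2
```

```bash
python3 - <<'E'
from h import *
p=[.4325,.008]
manip.servo_line(p+[.013],rate=.05)
manip.command_gripper(0,40);print(manip.get_width(),manip.get_grip_force(),manip.get_contact_force())
manip.servo_line(p+[.10],rate=.15)
s=manip.camera("side");im=s["image"][:,:,::-1];cv2.imwrite("pics/br.png",cv2.resize(im[120:270,220:370],(600,600),interpolation=cv2.INTER_CUBIC))
print(manip.get_width(),manip.get_contact_force(),manip.get_torque(),manip.get_time())
E
```

```text
0.02271628318050032 39.236889481544495 [-0.51791598 -0.24679205  6.4106591 ]
0.022406253778280538 [ 0.03871649  0.06216653 -1.65545285] [-0.04631394 -0.06879017 -0.01135176] 29.5167
```

View pics/br.png

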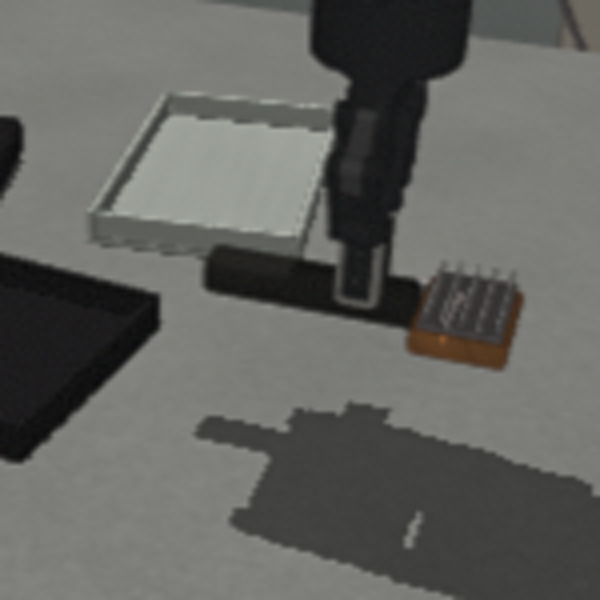

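The brush hangs level, gripped on the handle near the origin. I'll place it and look at the wide blade with the wrist camera.

```bash
python3 - <<'E'
from h import *
import h
h.ZT=.16
place((.6057,-.2985),.019,8,.05)
manip.command_gripper(.085)
deg=-73
# put blade on the wrist camera's axis: camera offset in tool x, tilted towards -x
manip.move_to([.4185,-.157,.16],down(deg)); manip.hold(.1)
P,W=manip.get_position(),manip.get_ee_rot();c=manip.camera("wrist")
F=np.eye(4);F[:3,:3]=Ro.from_rotvec(W).as_matrix();F[:3,3]=P;T=F@c["mount"]
np.savez("wide.npz",T=T,image=c["image"],k=[c["fx"],c["fy"],c["cx"],c["cy"]])
s=manip.camera("side")["image"]
cv2.imwrite("pics/wide.png",np.hstack([c["image"],cv2.resize(s[130:220,230:320],(288,288)) .repeat(1,0) if 0 else cv2.copyMakeBorder(cv2.resize(s[130:220,230:320],(288,288)),0,96,0,0,0)])[:,:,::-1])
print(manip.get_time())
E
```

```text
down [-1.02716683 -0.00671303 -1.27829324] [ 0.60578325 -0.29856837  0.01904777]
t 34.0
36.0333
```

View pics/wide.png

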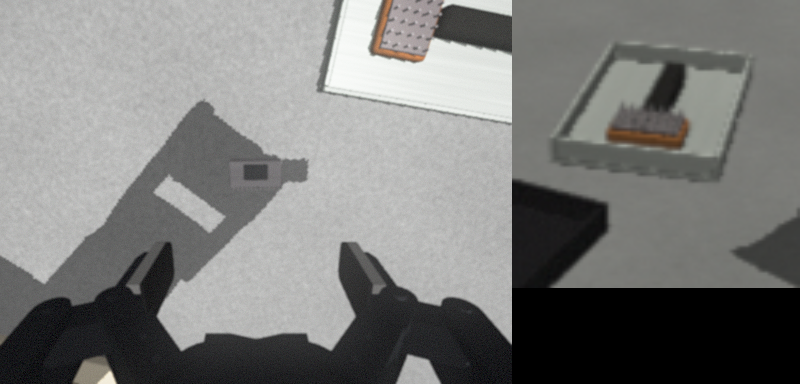

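The brush lies in the tray. In the wrist view the wide blade shows squared up at (231–281, 161–187), with its latch at (255,172), and the bright band of pixels is the block.

```bash
python3 - <<'E'
from h import *
d=np.load("wide.npz");k=d["k"];c=dict(fx=k[0],fy=k[1],cx=k[2],cy=k[3])
R=d["T"][:3,:3]
for n,p,z in(("latch",(255,172),.02),("tl",(231,161),.016),("tr",(281,160),.016),("br",(281,187),.016),("bl",(231,188),.016)):print(n,np.round(1e3*ray(c,p,z,d["T"])[:2],1))
im=d["image"].sum(2)//3
print(im[154:196:2,238],im[154:196:2,272]);print(im[178,222:292:3])
E
```

```text
latch [ 423.8 -155.9]
tl [ 426.7 -129.6]
tr [ 442.5 -177.7]
br [ 415.3 -186.9]
bl [ 399.  -137.3]
[100  98  92  90 119 121 118 115 117 115 116 110 121 118 117 120 114 112
 110 103 102] [155 110 101 104 117 123 125 120 119 124 115 114 115 118 121 117 113 109
 108 105 107]
[103 105  99 113 115 114 115  98  66  70  71  72  71  66  72  89 118 114
 121 121 107 110 110 107]
```

```bash
cat > blade.py <<'E'
from h import *
import h
h.ZT=.16
def fetch(xy,deg,zg,op):
    manip.command_gripper(op); manip.move_to([*xy,.08],down(deg))
    z=guarded(xy,zg+.015,zg,.0025)
    manip.command_gripper(0,40); w=manip.get_width(); print("width",w,manip.get_grip_force(),manip.get_contact_force())
    manip.servo_line([*xy,.10],rate=.15); print("lift",manip.get_width(),manip.get_grip_force(),manip.get_contact_force(),manip.get_time())
    return z
E
python3 - <<'E'
from blade import *
z=fetch((.4205,-.1575),-72.5,.005,.070)
s=manip.camera("side")["image"];cv2.imwrite("pics/wl.png",cv2.resize(s[100:220,280:400],(480,480),interpolation=cv2.INTER_CUBIC)[:,:,::-1])
E
```

```text
guarded end z 0.0049 (cmd 0.0050) df 0.0 t 39.1
width 0.05272740035429786 41.11404597759247 [-1.05962388  0.01433188  4.96772325]
lift 0.05274688360305242 42.009785771369934 [-0.23653604 -0.55117143 -1.5771915 ] 40.1917
```

View pics/wl.png

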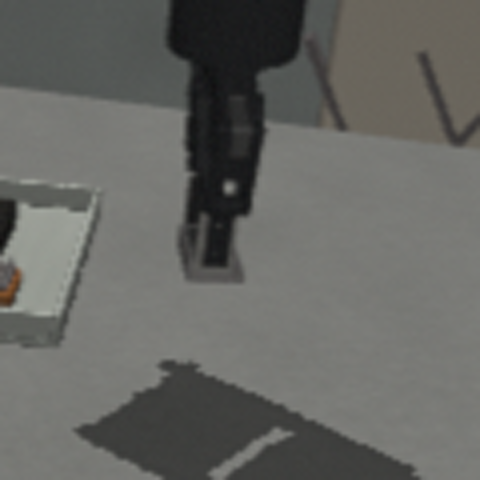

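The wide blade is held flat with its tooth edge visible at the foot. I'll place it, then look at the narrow one.

```bash
python3 - <<'E'
from blade import *
place((.6222,.0019),.0107,-95.9,.075)
manip.command_gripper(.085)
manip.move_to([.360,.303,.16],down(104)); manip.hold(.1)
P,W=manip.get_position(),manip.get_ee_rot();c=manip.camera("wrist")
F=np.eye(4);F[:3,:3]=Ro.from_rotvec(W).as_matrix();F[:3,3]=P;T=F@c["mount"]
np.savez("nar.npz",T=T,image=c["image"],k=[c["fx"],c["fy"],c["cx"],c["cy"]])
t=manip.camera("top")["image"]
cv2.imwrite("pics/nar.png",np.hstack([c["image"],cv2.copyMakeBorder(cv2.resize(t[125:202,220:302],(288,288)),0,96,0,0,0)])[:,:,::-1])
print(manip.get_time())
E
```

```text
down [-0.1450631   0.07414109 -1.57624703] [0.62224481 0.00189971 0.01058904]
t 44.5
47.35
```

View pics/nar.png

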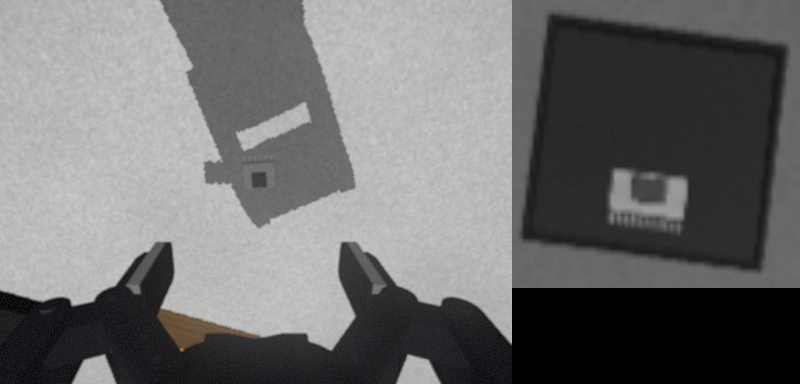

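The wide blade lies flat in the dish on its robot side. The narrow blade's block spans (243–274, 163–189) and is square to the fingers.

```bash
python3 - <<'E'
from blade import *
d=np.load("nar.npz");k=d["k"];c=dict(fx=k[0],fy=k[1],cx=k[2],cy=k[3])
q=[ray(c,p,.016,d["T"])[:2] for p in((243,163),(274,163),(274,189),(243,189))];xy=np.mean(q,0)
print(np.linalg.norm(q[1]-q[0]),np.linalg.norm(q[2]-q[1]),xy)
assert np.hypot(*(xy-[.360,.303]))<.008
fetch(xy,104,.008,.060)
if manip.get_width()>.028:
    place((.6898,-.0051),.0137,84.1,.060)
    manip.move_to([.40,.25,.30],down(40))
    t=manip.camera("top")["image"];s=manip.camera("side")["image"]
    cv2.imwrite("pics/end.png",np.hstack([cv2.resize(t[80:270,90:450],(760,400)) if 0 else cv2.resize(t[80:270,90:450],(480,253)),cv2.resize(s[130:330,80:320],(304,253))])[:,:,::-1])
print(manip.get_time())
E
```

```text
0.031498671252203396 0.0278040160037067 [0.36045098 0.30510709]
guarded end z 0.0079 (cmd 0.0080) df 1.0 t 50.5
width 0.03245607784602606 38.94270828313893 [-0.92661909 -0.596226    5.78353334]
lift 0.032349594554669035 39.31037369649857 [-0.34187738  0.56438691 -0.98369601] 51.6
down [ 0.05808927 -0.95752181 -0.57355628] [ 0.68985523 -0.00511883  0.01356764]
t 56.5
58.125
```

View pics/end.png

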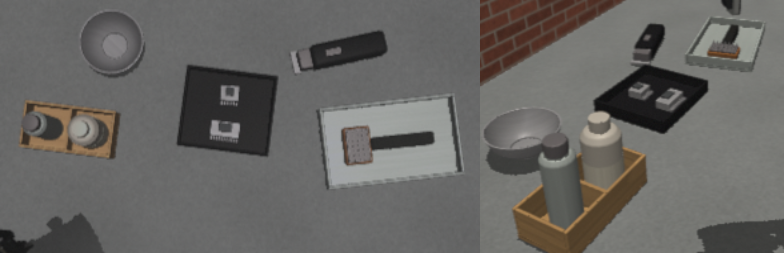

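Everything is in its holder: both blades lie flat in the dish, the brush is in the tray, the can and bottle stand upright in the caddy, and the bowl and clipper are untouched. I'm handing it in.

```bash
python3 -c "
from rig import manip
manip.hold(.5);print(manip.sign_off())"
```

```text
the job is handed in; nothing more can be done
None
```

The job is handed in at about 59 s of the 122 s allowed, but `sign_off` returned no verdict: the last pictures show the brush in the tray, both blades flat in the dish, the bottle and can upright in the caddy, and the bowl and clipper apparently unmoved.

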